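# Set test tweezers to the marked tip gap

## Robot

A 6-joint arm with a two-finger parallel gripper is mounted at the origin on a cart in front of the work surface, level with it; the furniture and walls round the work are solid. World frame = base frame: x ahead of the robot, y to its left, z up, the work surface at z = 0. Lengths are in m, angles in degrees, forces in N, time in s.
With the tool pointing down it reaches from about 0.4 to 0.825 m from the base axis. Payload 7 kg.
Tool frame: the origin (TCP) lies at the very end of the fingers, on their centre line; the grasp point (between the pads) lies 19 mm behind it (ctrl.hold_point_z is the distance from the TCP to the grasp point, in m); z points along the fingers, y is the line along which they close (so a half turn about z gives the same grasp; the last joint's range is limited). The gripper opens to 88 mm and grips with 3 to 60 N. Pads are 19 mm wide; open, the fingers measure 130 mm over their backs; the gripper's body (78 mm by 193 mm) begins 47 mm behind the grasp point.
Start: joints at [88.986, 20.546, 0.682, 0, -70.136, -16.507], TCP at [0.203, 0.644, 0.227] pointing down, gripper open.
Joint ranges: [-176.03, 176.03], [-82.01, 121.73], [-58.28, 71.71], [-173.87, 95.51], [-174.79, -0.11], [-173.66, 173.66]. Speed limits (degrees/s): [136.94, 136.94, 172.46, 180, 180, 180].

## Interface

Orientations are given as [roll, pitch, yaw] about the fixed x, y, z axes, in that order (R = Rz(yaw) Ry(pitch) Rx(roll)).
In Python, from plant import sensors, viewer, workorder, ctrl gives the robot as it stands.
- The arm moves only by the shell command python3 -m pendant 'ROWS'. ROWS is JSON, a list of rows, each a list of 3 entries, a list of its own where there are three numbers: the opening, from -1 (shut) to 1 (fully open), so that 0 is half open, then the shift along the tool's x, y, z in m, then the turn, a rotation vector about the tool's x, y, z in degrees. A call has 1 to 10 rows; each row is the pose to reach, as a shift and turn from the pose commanded when the call began, along the tool's axes at that moment; what a row does not reach only later rows make up. A row lasts 1/12 s, in which the tool goes at most 41.7 mm and 7.16 degrees, less where a joint would pass 70% of its speed; a pose out of reach is approached as far as the arm can. A call with a gripper value outside its range is refused whole. The fingers move at their own pace and stop on an object; the grip force is fixed at half the most. Time passes only in rows, so rows that repeat a pose let the fingers close. It gives the time, the measured TCP pose, the force, the opening and the grip force at its end, in the units of the state.
- sensors.get_obs(): the state, without advancing time (a new reading comes with each control period).
- viewer.snapshot(name): name is "scene" or "top"; returns the picture (420x560x3 uint8, red, green, blue); there is no depth.
- viewer.camera_params(name): a dict with "fx", "fy", "cx", "cy" (pixels), "dist" ([k1, k2, p1, p2, k3] as OpenCV has them; the pictures are not rectified), "extrinsics" (4x4, takes a point from world to camera coordinates). Camera axes: x right, y up, looking along -z (the intrinsics and any distortion apply to the point x, -y, -z); pixel columns grow to the right and rows downward; lengths in m; the calibration is good to about 2 mm. A picture is of the moment at which its call begins. camera_params takes no time and is no camera call.
- workorder.close_job(): hands the job in; it is judged then, once.
The state is a dict: "clock": time; "joint_pos": joint angles; "qvel": joint speeds; "tau": joint torques, N m; "tool_pos": TCP position; "orientation": TCP orientation; "force": force on the tool from outside, world axes, zero at the start; "moment": the same for the moment, N m; "opening": finger opening in m; "gripper_force": force on a finger pad.
Only numpy, scipy, OpenCV 4.12 (cv2) and the standard library are available. Lean on these libraries where they do the work, as an engineer would, in place of code of your own. Each camera call takes 0.05 s, during which the arm holds its last target. There are 200 camera calls.

## Task

Pick the long sprung tweezers up off their rest, bring them level to the setting gauge with the tips pointing away from you, and squeeze them until each tip stands right above its own engraved line, left tip over the line of the left (sliding) plate and right tip over the line of the right (fixed) plate. Hover close above the gauge, within a centimetre, without touching it, leave its sliding plate as it is set and the loose things on the desk where they are, and finish still holding the tweezers in the air with that gap held steady: do not put them down or let go.

Things in the scene. Friction and masses are not known exactly. Their poses are not given: they have to be found in the camera images.
- tweezers: Sprung steel tweezers, tail block and finger grips black, 155 mm long, 16 mm high, about 75 g, lying level on their rest. Origin: under the tail block (30 x 22 x 14 mm), midway between the arms' hinges; x runs from tail to tips, y to the left arm, z up; the underside is z = 0. Two straight arms, 6 mm wide, hinged 6 mm beside the centre line, spring outward to 0.115 rad and spring open again when let go.
- grip (a point): Midway between the rubber finger grips, 80 mm ahead of the tweezers' origin, 8 mm above their underside. Each grip has a flat outer face 36 mm long, 16 mm high; 45 mm over both at rest, 29 mm when the tips are 17 mm apart. The spring takes about 2 N at each grip to start, 10 N there. 1 mm less over the grips brings the tips 1.75 mm closer.
- tip_left (a point): Underside of the left (+y) steel tip at its very end, on the middle of its 3 mm width. The tips stand 44 mm apart at rest; the gap is measured between these two points.
- tip_right (a point): Underside of the right (-y) steel tip at its very end, on the middle of its 3 mm width.
- rest: Fixed tool rest: plate 150 x 70 x 6 mm, two grey cross bars with tops 28 mm above the desk, 14 mm wide at x = -57 mm and 10 mm wide at x = +53 mm, their ends (y = +-30 mm) upturned by 8 mm. Origin: centre of its underside. The tweezers lie across both bars, origin 65 mm behind the rest's, so that the grips hang free between the bars.
- gauge: Fixed setting gauge, foot 60 x 90 x 8 mm, column 22 x 50 mm, deck 30 mm (x) by 96 mm (y), upper face of its two aluminium plates 48 mm above the desk. Origin: centre of its underside; x points away from the robot (give or take its yaw), y to the left.
- fixed_line (a point): Middle of the dark line (22 mm long, along the gauge's x, 1.6 mm wide) on the right, fixed plate, on its upper face; axes as the gauge's.
- sliding_line (a point): Middle of the same kind of line on the left, sliding plate, on its upper face; axes as the gauge's. The lines are parallel, 12 to 22 mm apart as the gauge happens to be set; the plate slides along y against about 4 N.
- solder_spool: Loose spool of solder, 56 mm wide, 32 mm high, origin under its centre; leave it alone.
- sticky_notes: Loose block of notes, 52 x 52 x 16 mm, origin under its centre; leave it alone.
- marker: Loose marker pen, 136 mm long, lying along its y; leave it alone.

How it is judged (in metres and radians):
On the way, in this order (a step that is already met when the one before it is completed fails the run):
1. the tweezers are lifted clear of their rest in the fingers (contact force between the fingers and tweezers above 1 N and contact force between tweezers and rest below 0.05 N and contact force between tweezers and gauge below 0.05 N and height (world z) of tweezers above 0.036 m), for 0.2 s.
2. the tips are squeezed to the marked gap, each above its line, and held there (all of step 1 and x of tip_left in the frame of sliding_line between -0.01 and 0.01 m and y of tip_left in the frame of sliding_line between -0.0025 and 0.0025 m and z of tip_left in the frame of sliding_line between 0.0005 and 0.016 m and x of tip_right in the frame of fixed_line between -0.01 and 0.01 m and y of tip_right in the frame of fixed_line between -0.0025 and 0.0025 m and z of tip_right in the frame of fixed_line between 0.0005 and 0.016 m and angle between tweezers's own z axis and vertical below 0.26 rad), for 0.8 s.
At the end, for the whole second after the job is handed in: Finishes holding: the fingers carry the tweezers still, level within 15 degrees, tail 36 mm or more above the desk, clear of rest and gauge; each tip above its own line, within 2.5 mm sideways and 10 mm along it, 0.5 to 16 mm above the plate (all of step 2 and linear speed of tweezers below 0.02 m/s and angular speed of tweezers below 0.2 rad/s); the arm keeps its last pose, push and grip.
It fails at once if the gauge's sliding plate is shifted by more than 2 mm (distance of sliding_line from where it was at the start of the episode above 0.002 m).
It fails at once if the gauge is pressed or struck with more than 8 N by the tweezers (contact force between tweezers and gauge above 8 N).
It fails at once if the solder spool is moved by more than 20 mm (distance of solder_spool from where it was at the start of the episode above 0.02 m).
It fails at once if the note block is moved by more than 20 mm (distance of sticky_notes from where it was at the start of the episode above 0.02 m).
It fails at once if the marker is moved by more than 20 mm (distance of marker from where it was at the start of the episode above 0.02 m).
It also fails if it takes over 48 s, if anything falls off the work surface, if the arm or the gripper's body presses on something with over 40 N, if the wrist force passes 120 N, or if a joint passes its speed limit or range.

## Working session

There is one attempt and no reset: what is moved stays moved. The work goes in short steps, Python scripts to look and compute and a shell command to move; the robot and the scene stay as the last step left them, time stands still between calls to the robot, and variables do not carry over. Pictures are saved under pics/ and viewed, at most 10 in all, crops included, and the job is handed in when it is done.

```bash
mkdir -p pics; python3 - <<'E'
from plant import sensors, viewer, ctrl
import cv2, numpy as np
o=sensors.get_obs(); print(o, ctrl.hold_point_z)
for n in("scene","top"):
    cv2.imwrite(f"pics/{n}0.png",viewer.snapshot(n)[:,:,::-1]); print(n,viewer.camera_params(n))
E
```

```text
{'clock': 0.0, 'joint_pos': array([ 8.89836757e+01,  2.05898327e+01,  6.33392716e-01, -2.06994264e-02,
       -7.01364231e+01, -1.65070534e+01]), 'qvel': array([-0.06417935, -0.03394986, -0.03446651,  0.03890967, -0.09598458,
        0.05536199]), 'tau': array([ 3.26777138e-05, -5.82707405e+01,  2.93048108e+01,  6.99691325e+00,
        6.94245362e-03, -1.66459645e-04]), 'tool_pos': array([0.20311197, 0.6431921 , 0.22563607]), 'orientation': array([ 1.79905435e+02, -7.73125655e-03, -1.75304204e+01]), 'force': array([ 0.09648559,  0.58395946, -0.13057857]), 'moment': array([ 0.01944161,  0.00502718, -0.05136659]), 'gripper_force': 0.0, 'opening': 0.08758372568704141} 0.0188
scene {'fx': 391.1936003472026, 'fy': 391.1936003472026, 'cx': 287.03110697128886, 'cy': 208.14214339472397, 'dist': array([-0.08232147,  0.        ,  0.        ,  0.        ,  0.        ]), 'extrinsics': array([[ 0.59299729, -0.8050532 ,  0.01560666, -0.14102429],
       [ 0.52954796,  0.40451626,  0.74561757, -0.41824329],
       [-0.60657495, -0.43388472,  0.66619132, -0.48226948],
       [ 0.        ,  0.        ,  0.        ,  1.        ]])}
top {'fx': 495.21626570283377, 'fy': 495.21626570283377, 'cx': 278.80426947558436, 'cy': 198.92097532208226, 'dist': array([-0.12332643,  0.        ,  0.        ,  0.        ,  0.        ]), 'extrinsics': array([[-0.0267487 , -0.9996072 , -0.00836359,  0.22621767],
       [ 0.99413376, -0.02747749,  0.10460907, -0.51818292],
       [-0.10479779, -0.00551637,  0.99447825, -1.05148459],
       [ 0.        ,  0.        ,  0.        ,  1.        ]])}
```

View pics/top0.png

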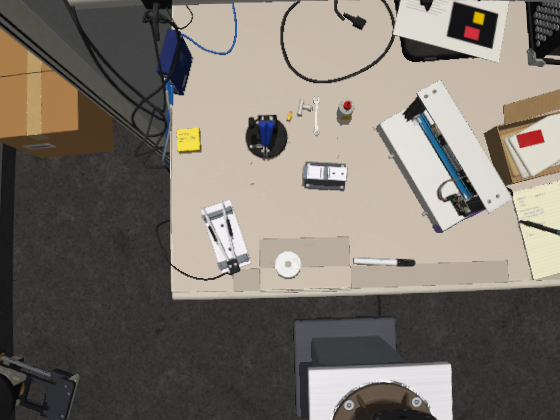

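View pics/scene0.png

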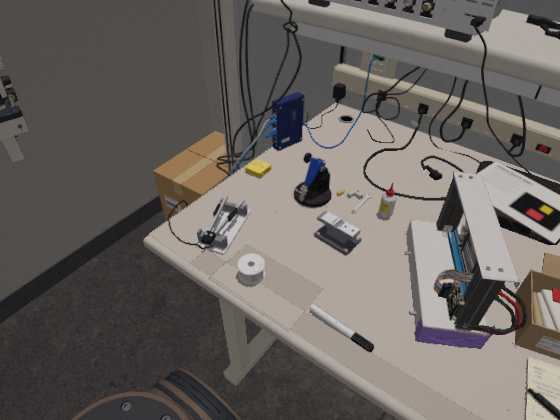

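The top view shows the rest and tweezers at about (225,237) with the tail at the lower end near (234,268), the gauge at (325,176), the spool at (288,264), the notes at (188,139) and the marker at (384,262). I'll enlarge the rest and the gauge.

```bash
cat > h.py <<'E'
import numpy as np, cv2
from plant import viewer
def K(p): return np.array([[p['fx'],0,p['cx']],[0,p['fy'],p['cy']],[0,0,1]])
def px2w(n,uv,z):
    p=viewer.camera_params(n); E=np.array(p['extrinsics']); out=[]
    for (u,v),zz in zip(uv,np.broadcast_to(z,len(uv))):
        q=cv2.undistortPoints(np.array([[[u,v]]],float),K(p),p['dist'])[0,0]
        d=E[:3,:3].T@np.array([q[0],-q[1],-1]); c=-E[:3,:3].T@E[:3,3]
        out.append(c+d*(zz-c[2])/d[2])
    return np.array(out)
def w2px(n,P):
    p=viewer.camera_params(n); E=np.array(p['extrinsics'])
    C=(E[:3,:3]@np.array(P,float).T).T+E[:3,3]
    return cv2.projectPoints(C*[1,-1,-1],np.zeros(3),np.zeros(3),K(p),p['dist'])[0][:,0]
E
python3 - <<'E'
import cv2,numpy as np
from plant import viewer
def avg(n,k): return np.mean([viewer.snapshot(n).astype(float) for _ in range(k)],0)[:,:,::-1]
a=avg("top",4).astype(np.uint8); np.save("top_avg.npy",a)
b=avg("scene",3).astype(np.uint8); np.save("scene_avg.npy",b)
r=lambda i,x,y,w,h,s:cv2.resize(i[y:y+h,x:x+w],None,fx=s,fy=s,interpolation=cv2.INTER_CUBIC)
A=r(a,195,195,60,84,7) # 420x588
B=r(a,297,155,54,42,7) #378x294
C=r(b,312,205,54,42,7)
cv2.imwrite("pics/crop.png",np.hstack([A,np.vstack([B,C])]))
E
```

```text
(no output)
```

View pics/crop.png

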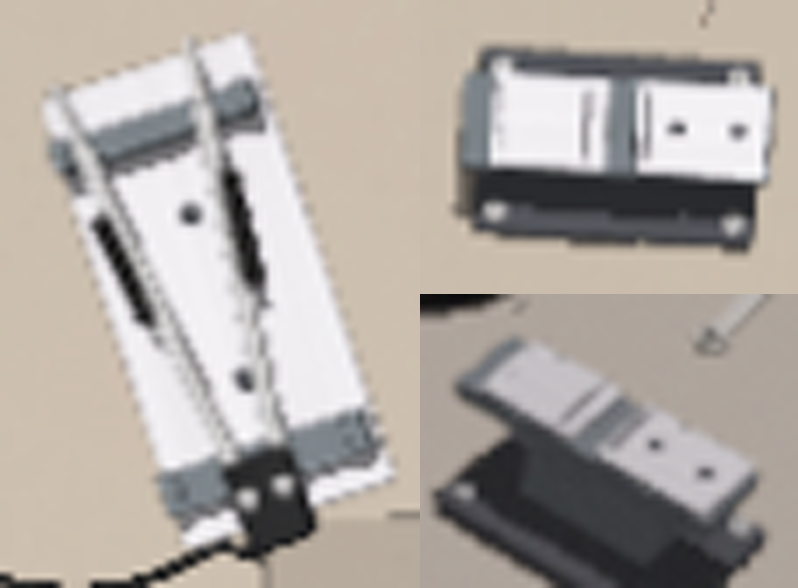

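The crop shows the tips at about (203.2,207.7) and (222.2,200.6) and the tail block near (233,267). The gauge lines are at columns of about 321 and 329.5, rows 168–178. Next I refine these and convert them.

```bash
python3 - <<'E'
import cv2,numpy as np
from h import *
np.set_printoptions(precision=4,suppress=True)
a=np.load("top_avg.npy"); g=a.astype(float).mean(2)
c=lambda x,y,ox,oy:((x+.5)/7-.5+ox,(y+.5)/7-.5+oy)
T=[c(60,90,195,195),c(193,42,195,195)]
W=px2w("top",T,.036); print("tips",W.tolist(), np.linalg.norm(W[0]-W[1]))
G=px2w("top",[c(125,270,195,195),c(243,228,195,195)],.044);print("grips",G,np.linalg.norm(G[0]-G[1]))
B=px2w("top",[c(x,y,195,195) for x,y in[(222,462),(292,440),(316,530),(250,558)]],.042);print("tail",B.mean(0))
# lines: darkness centroid per row
for r in range(167,179):
    o=[]
    for lo,hi in((318,324),(326,333)):
        s=g[r,lo:hi]; d=np.clip(s.max()-s-25,0,None); o.append((d*np.arange(lo,hi)).sum()/max(d.sum(),1e-6))
    print(r,np.round(o,2),g[r,316:335].astype(int))
print("foot", px2w("top",[c(x-420,y,297,155) for x,y in[(485,50),(758,65),(748,248),(472,228)]],.008))
print("plates", px2w("top",[c(x-420,y,297,155) for x,y in[(492,72),(770,88),(765,180),(487,163)]],.048))
# scene cam cross-check
print(w2px("top",[[.5,.1,.048]]))
s=lambda x,y:((x-420+.5)/7-.5+312,(y-294+.5)/7-.5+205)
print("scene lines mid",px2w("scene",[s(583,402),s(612,424)],.048))
E
```

```text
tips [[0.5092962757520847, 0.3765755251546448, 0.03600000000000003], [0.5231095564702141, 0.33495069672253824, 0.03600000000000003]] 0.04385696143373538
grips [[0.4528 0.356  0.044 ]
 [0.4647 0.3195 0.044 ]] 0.038341954696466216
tail [0.3825 0.313  0.042 ]
167 [  0.  326.5] [241 241 240 241 231 227 239 227 158 129 130 142 198 210 227 225 222 220
 217]
168 [320.55 326.87] [241 240 240 240 203 200 235 220 153 130 131 132 225 187 234 242 242 242
 242]
169 [320.42 327.14] [241 241 241 241 188 195 236 217 151 130 131 131 234 158 230 242 242 242
 242]
170 [321.06 327.12] [241 241 240 240 187 194 235 199 142 129 129 129 234 159 231 242 242 242
 242]
171 [321.18 327.12] [242 242 242 242 175 191 235 187 136 129 128 128 233 159 230 241 242 233
 240]
172 [321.17 327.12] [242 242 241 241 163 214 239 182 133 129 129 124 233 159 230 241 222 176
 192]
173 [321.32 327.85] [240 240 240 240 160 225 240 172 129 129 130 113 234 161 231 243 173 100
 103]
174 [321.4  327.19] [239 239 239 239 160 224 239 167 127 130 131  92 215 148 231 243 221 207
 208]
175 [321.18 327.23] [240 240 239 239 160 224 239 179 133 130 131  83 185 153 230 241 241 241
 241]
176 [321.05 327.16] [241 241 240 240 162 225 240 187 138 132 131  88 184 165 230 239 240 240
 240]
177 [321.88 326.98] [240 240 240 240 196 230 240 182 137 133 131 111 188 190 234 240 240 241
 240]
178 [323.   326.52] [201 203 216 222 210 224 230 176 137 132 132 123 219 232 240 242 242 242
 242]
foot [[0.6084 0.1493 0.008 ]
 [0.6012 0.062  0.008 ]
 [0.5423 0.0677 0.008 ]
 [0.5511 0.1554 0.008 ]]
plates [[0.5942 0.1495 0.048 ]
 [0.5869 0.0639 0.048 ]
 [0.5584 0.0667 0.048 ]
 [0.5659 0.152  0.048 ]]
[[331.4422 207.7387]]
scene lines mid [[0.5795 0.1226 0.048 ]
 [0.5765 0.1103 0.048 ]]
```

```bash
python3 - <<'E'
import cv2,numpy as np
from h import *
np.set_printoptions(precision=4,suppress=True)
L=px2w("top",[(320.3,172.5),(329.05,172.5)],.048); print(L,np.linalg.norm(L[0]-L[1]))
e=px2w("top",[(320.47,169),(320.15,175.5),(329.3,169),(328.8,176)],.048); d=e[0]-e[1];print(np.degrees(np.arctan2(d[1],d[0])));d=e[2]-e[3];print(np.degrees(np.arctan2(d[1],d[0])))
S=w2px("scene",L); print(S,(S-[312,205]+.5)*7-.5+[420,294])
# tweezers pose fit
tail=np.array([.3825,.313]);tip=np.array([(.5093+.5231)/2,(.3766+.335)/2])
d=tip-tail; print(np.linalg.norm(d),np.degrees(np.arctan2(d[1],d[0])))
u=d/np.linalg.norm(d); o=(tip-u*.14); print("grip from tip", tip-u*.075)
b=np.load("scene_avg.npy")
r=cv2.resize(b[205:247,312:366],None,fx=10,fy=10,interpolation=cv2.INTER_CUBIC)
t=cv2.resize(b[195:250,190:255],None,fx=9,fy=9,interpolation=cv2.INTER_CUBIC)
cv2.imwrite("pics/sc.png",r)
E
```

```text
[[0.5768 0.1211 0.048 ]
 [0.5762 0.1022 0.048 ]] 0.018866731283674346
-4.885425818182632
-6.258378223919619
[[334.7947 220.9929]
 [342.1368 224.7691]] [[582.5632 408.9503]
 [633.9576 435.3836]]
0.14038351042768518 17.750891145726484
grip from tip [0.4448 0.3329]
```

View pics/sc.png

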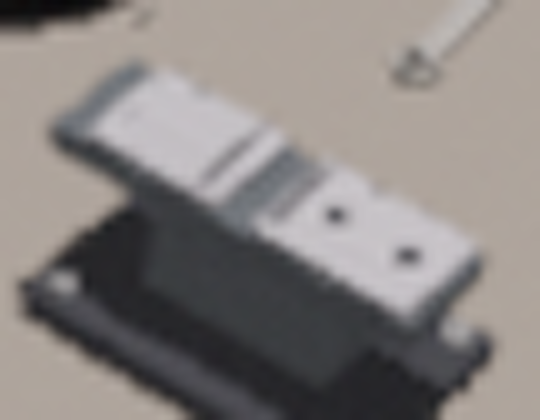

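The scene view agrees with the top view: left line at (334.7,220.3) and right line at about (341.4,224.2). The line gap is about 18.5 mm and the gauge yaw about -5.5°. Grip point is (0.459,0.3375) with yaw 17.75°.

```bash
cat >> h.py <<'E'
from scipy.spatial.transform import Rotation as R
def rel(p0,rpy0,p1,rpy1):
    A=R.from_euler('xyz',rpy0,degrees=True);B=R.from_euler('xyz',rpy1,degrees=True)
    print("shift",np.round(A.inv().apply(np.subtract(p1,p0)),4),"turn",np.round((A.inv()*B).as_rotvec(degrees=True),2))
E
python3 -c "
from h import *
rel([.203,.644,.227],[180,0,-17.53],[.459,.3375,.12],[180,0,17.75])"
```

```text
shift [0.3364 0.2152 0.107 ] turn [  0.     0.   -35.28]
```

```bash
python3 -m pendant '[[1,[0.034,0.022,0.01],[0,0,-4]],[1,[0.068,0.043,0.02],[0,0,-8]],[1,[0.101,0.065,0.03],[0,0,-12]],[1,[0.135,0.086,0.04],[0,0,-16]],[1,[0.168,0.108,0.05],[0,0,-20]],[1,[0.202,0.129,0.06],[0,0,-24]],[1,[0.235,0.15,0.07],[0,0,-28]],[1,[0.269,0.172,0.08],[0,0,-32]],[1,[0.303,0.194,0.09],[0,0,-35.28]],[1,[0.336,0.215,0.1],[0,0,-35.28]]]'
python3 -m pendant '[[1,[0,0,0],[0,0,0]],[1,[0,0,0],[0,0,0]],[1,[0,0,0],[0,0,0]],[1,[0,0,0],[0,0,0]]]'
```

```text
clock: 1.28
tool_pos: [0.4599, 0.3359, 0.1266]
orientation: [-180.0, -0.0, 18.0]
force: [0.2, 0.3, 0.2]
opening: 0.0878
gripper_force: 0.0
clock: 1.62
tool_pos: [0.4588, 0.3384, 0.127]
orientation: [-180.0, -0.0, 17.8]
force: [-0.3, 1.1, 0.3]
opening: 0.0874
gripper_force: 0.0
```

```bash
python3 -m pendant '[[1,[0,0,0.02],[0,0,0]],[1,[0,0,0.04],[0,0,0]],[1,[0,0,0.06],[0,0,0]],[1,[0,0,0.08],[0,0,0]],[1,[0,0,0.09],[0,0,0]],[1,[0,0,0.1],[0,0,0]],[1,[0,0,0.105],[0,0,0]],[1,[0,0,0.109],[0,0,0]],[1,[0,0,0.109],[0,0,0]],[1,[0,0,0.109],[0,0,0]]]'
python3 -m pendant '[[0.1,[0,0,0],[0,0,0]],[0.1,[0,0,0],[0,0,0]],[0.1,[0,0,0],[0,0,0]],[0.05,[0,0,0],[0,0,0]],[0.05,[0,0,0],[0,0,0]],[0.05,[0,0,0],[0,0,0]]]'
python3 - <<'E'
import cv2
from plant import viewer
a=viewer.snapshot("top")[:,:,::-1];b=viewer.snapshot("scene")[:,:,::-1]
import numpy as np
f=lambda i,x,y:cv2.resize(i[y:y+100,x:x+80],None,fx=5,fy=5,interpolation=cv2.INTER_CUBIC)
cv2.imwrite("pics/g1.png",np.hstack([f(a,185,190),f(b,180,170)]))
E
```

```text
clock: 2.45
tool_pos: [0.4592, 0.3379, 0.0181]
orientation: [-180.0, -0.0, 17.8]
force: [-0.7, -0.1, 0.3]
opening: 0.0876
gripper_force: 0.0
clock: 2.95
tool_pos: [0.459, 0.3375, 0.0177]
orientation: [-180.0, -0.0, 17.8]
force: [1.1, 0.9, -0.4]
opening: 0.0534
gripper_force: 0.0
```

View pics/g1.png

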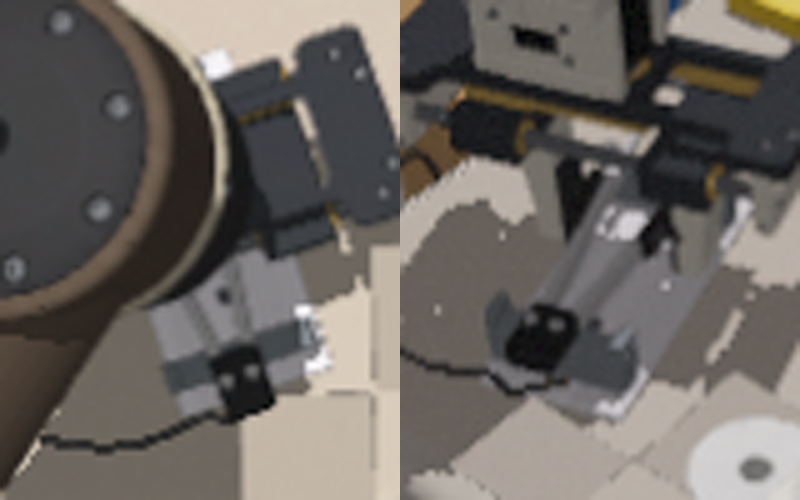

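The fingers straddle both grips and the tail block sits on the rear bar as before. Now I squeeze gradually.

```bash
python3 -m pendant '[[0.0,[0,0,0],[0,0,0]],[0.0,[0,0,0],[0,0,0]],[0,[0,0,0],[0,0,0]],[0,[0,0,0],[0,0,0]]]'
python3 -m pendant '[[-0.1,[0,0,0],[0,0,0]],[-0.1,[0,0,0],[0,0,0]],[-0.1,[0,0,0],[0,0,0]],[-0.2,[0,0,0],[0,0,0]],[-0.2,[0,0,0],[0,0,0]],[-0.2,[0,0,0],[0,0,0]]]'
python3 -m pendant '[[-0.25,[0,0,0],[0,0,0]],[-0.25,[0,0,0],[0,0,0]],[-0.3,[0,0,0],[0,0,0]],[-0.3,[0,0,0],[0,0,0]],[-0.3,[0,0,0],[0,0,0]],[-0.3,[0,0,0],[0,0,0]]]'
```

```text
clock: 3.38
tool_pos: [0.459, 0.3376, 0.0176]
orientation: [-180.0, -0.0, 17.8]
force: [0.8, 0.5, 0.1]
opening: 0.0437
gripper_force: 2.8
clock: 3.88
tool_pos: [0.459, 0.3376, 0.0176]
orientation: [-180.0, -0.0, 17.8]
force: [1.2, 0.6, 1.4]
opening: 0.0352
gripper_force: 7.0
clock: 4.38
tool_pos: [0.459, 0.3376, 0.0176]
orientation: [-180.0, -0.0, 17.8]
force: [-0.6, 1.5, 2.2]
opening: 0.0311
gripper_force: 9.3
```

```bash
python3 -m pendant '[[-0.32,[0,0,0],[0,0,0]],[-0.32,[0,0,0],[0,0,0]],[-0.32,[0,0,-0.003],[0,0,0]],[-0.32,[0,0,-0.008],[0,0,0]],[-0.32,[0,0,-0.015],[0,0,0]],[-0.32,[0,0,-0.025],[0,0,0]],[-0.32,[0,0,-0.04],[0,0,0]],[-0.32,[0,0,-0.05],[0,0,0]],[-0.32,[0,0,-0.06],[0,0,0]],[-0.32,[0,0,-0.06],[0,0,0]]]'
python3 - <<'E'
import cv2
from plant import viewer,sensors
o=sensors.get_obs();print(o['force'],o['tool_pos'],o['joint_pos'])
a=viewer.snapshot("top")[:,:,::-1];b=viewer.snapshot("scene")[:,:,::-1]
import numpy as np
f=lambda i,x,y:cv2.resize(i[y:y+100,x:x+80],None,fx=5,fy=5,interpolation=cv2.INTER_CUBIC)
cv2.imwrite("pics/g2.png",np.hstack([f(a,185,190),f(b,180,150)]))
E
python3 -c "
from h import *
rel([.459,.3376,.0776],[180,0,17.75],[.5168,.1174,.0846],[180,0,-5.5])"
```

```text
clock: 5.22
tool_pos: [0.4598, 0.3385, 0.0803]
orientation: [-179.9, -0.2, 17.8]
force: [0.3, 0.5, -0.9]
opening: 0.0299
gripper_force: 9.0
[ 0.31659921  0.53006883 -0.88504139] [0.45983484 0.33854035 0.08027002] [ 5.60050596e+01  1.86228443e+01 -2.34544759e+01  3.24841943e-02
 -4.76964067e+01  5.17532165e+01]
shift [-0.0121  0.2273 -0.007 ] turn [ 0.   -0.   23.25]
```

View pics/g2.png

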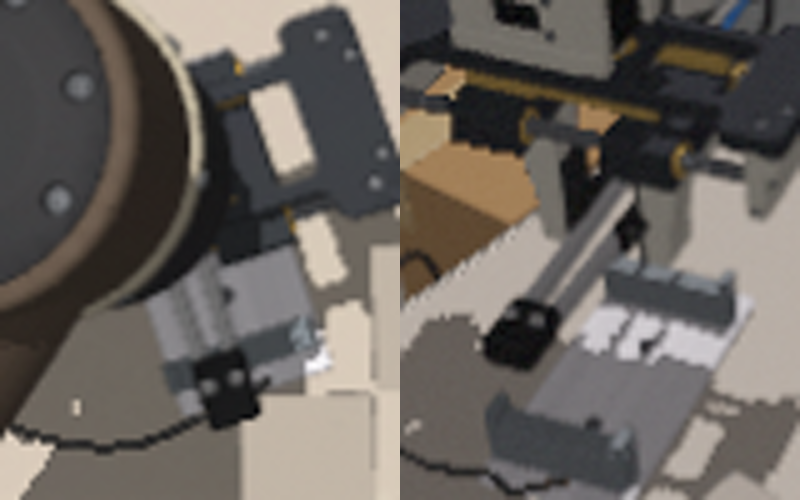

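The tweezers are clear of the rest and look level, with the tail block now over the plate's left. Moving to above the gauge.

```bash
python3 -m pendant '[[-0.32,[-0.001,0.01,-0.002],[0,0,1]],[-0.32,[-0.002,0.03,-0.004],[0,0,3]],[-0.32,[-0.003,0.055,-0.007],[0,0,5.5]],[-0.32,[-0.004,0.082,-0.007],[0,0,8.5]],[-0.32,[-0.006,0.11,-0.007],[0,0,11.5]],[-0.32,[-0.007,0.138,-0.007],[0,0,14.5]],[-0.32,[-0.009,0.165,-0.007],[0,0,17.5]],[-0.32,[-0.01,0.19,-0.007],[0,0,20]],[-0.32,[-0.0115,0.21,-0.007],[0,0,22]],[-0.32,[-0.0121,0.2215,-0.007],[0,0,23.25]]]'
python3 -m pendant '[[-0.32,[0,0.006,0],[0,0,0]],[-0.32,[0,0.006,0],[0,0,0]],[-0.32,[0,0.006,0],[0,0,0]],[-0.32,[0,0.006,0],[0,0,0]],[-0.32,[0,0.006,0],[0,0,0]]]'
python3 - <<'E'
import cv2
from plant import viewer
import numpy as np
from h import *
a=viewer.snapshot("top")[:,:,::-1];b=viewer.snapshot("scene")[:,:,::-1]
f=lambda i,x,y:cv2.resize(i[y:y+84,x:x+56],None,fx=7,fy=7,interpolation=cv2.INTER_CUBIC)
cv2.imwrite("pics/g3.png",np.hstack([f(a,297,130),f(b,300,170)]))
E
```

```text
clock: 6.15
tool_pos: [0.5143, 0.1201, 0.0838]
orientation: [179.9, 0.1, -5.7]
force: [0.9, 0.3, -2.5]
opening: 0.0301
gripper_force: 9.0
clock: 6.57
tool_pos: [0.5143, 0.1178, 0.0846]
orientation: [-180.0, -0.0, -5.4]
force: [0.3, 0.7, -0.2]
opening: 0.0299
gripper_force: 9.0
```

View pics/g3.png

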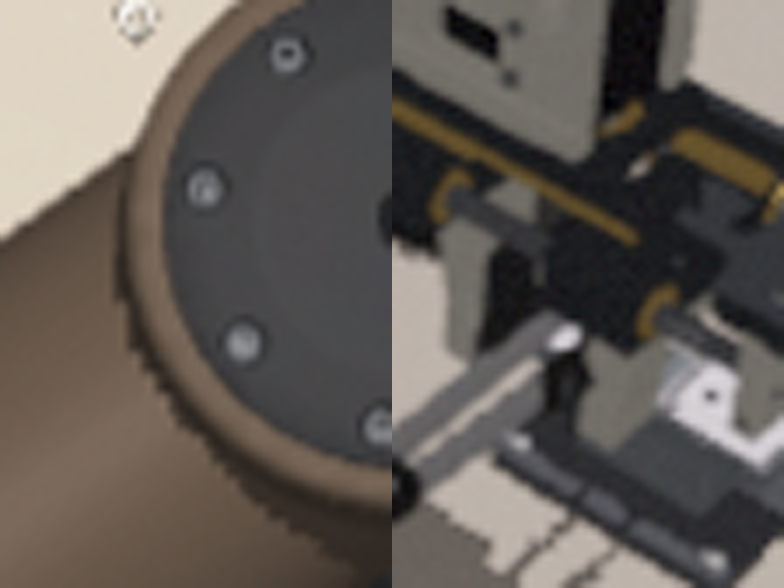

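The gripper hides the tips from both cameras here: only the arms behind the fingers show, near (430–565, 330–470) in the scene crop. I'll swing the tips into view at a clear spot to calibrate camera against tool, using the same camera that saw the lines.

```bash
python3 -c "
from h import *
rel([.515,.1175,.0846],[180,0,-5.5],[.48,.33,.125],[180,0,-95])"
python3 -m pendant '[[-0.32,[-0.003,-0.01,-0.01],[0,0,2]],[-0.32,[-0.01,-0.03,-0.02],[0,0,6]],[-0.32,[-0.015,-0.055,-0.03],[0,0,12]],[-0.32,[-0.02,-0.08,-0.04],[0,0,18]],[-0.32,[-0.03,-0.105,-0.04],[0,0,24]],[-0.32,[-0.035,-0.13,-0.04],[0,0,30]],[-0.32,[-0.04,-0.155,-0.04],[0,0,36]],[-0.32,[-0.045,-0.18,-0.04],[0,0,42]],[-0.32,[-0.05,-0.2,-0.04],[0,0,48]],[-0.32,[-0.055,-0.208,-0.04],[0,0,54]]]'
python3 -m pendant '[[-0.32,[0,0,0],[0,0,6]],[-0.32,[0,0,0],[0,0,12]],[-0.32,[0,0,0],[0,0,18]],[-0.32,[0,0,0],[0,0,24]],[-0.32,[0,0,0],[0,0,29]],[-0.32,[0,0,0],[0,0,33]],[-0.32,[0,0,0],[0,0,35.5]],[-0.32,[0,0,0],[0,0,35.5]],[-0.32,[0,0,0],[0,0,35.5]],[-0.32,[0,0,0],[0,0,35.5]]]'
python3 - <<'E'
import cv2
from plant import viewer,sensors
import numpy as np
from h import *
o=sensors.get_obs();print(o['tool_pos'],o['orientation'],o['opening'])
p=np.array(o['tool_pos']);y=np.radians(o['orientation'][2]);u=np.array([np.cos(y),np.sin(y),0]);v=np.array([-u[1],u[0],0])
g=p+[0,0,.0188]
P=[g+.06*u+.0093*v+[0,0,-.008],g+.06*u-.0093*v+[0,0,-.008],g-.08*u+[0,0,.006]]
A,B=w2px("top",P),w2px("scene",P);print(A,B)
av=lambda n:np.mean([viewer.snapshot(n).astype(float) for _ in range(3)],0)[:,:,::-1].astype(np.uint8)
a=av("top");b=av("scene")
np.save("c_top.npy",a);np.save("c_scene.npy",b)
ca=A[:2].mean(0).astype(int)-[28,42];cb=B[:2].mean(0).astype(int)-[28,42];print(ca,cb)
f=lambda i,c:cv2.resize(i[c[1]:c[1]+84,c[0]:c[0]+56],None,fx=7,fy=7,interpolation=cv2.INTER_CUBIC)
cv2.imwrite("pics/g4.png",np.hstack([f(a,ca),f(b,cb)]))
E
```

```text
shift [-0.0552 -0.2082 -0.0404] turn [ 0.  -0.  89.5]
clock: 7.5
tool_pos: [0.4793, 0.3323, 0.1245]
orientation: [-180.0, 0.0, -59.7]
force: [-0.1, 1.1, -1.2]
opening: 0.0296
gripper_force: 9.0
clock: 8.33
tool_pos: [0.4794, 0.3294, 0.1245]
orientation: [180.0, -0.0, -94.9]
force: [0.3, 0.1, -0.6]
opening: 0.0303
gripper_force: 9.0
[0.47935794 0.32941596 0.12452989] [ 1.79998438e+02 -2.86397447e-03 -9.48710764e+01] 0.030315872919334064
[[249.90329061 214.61138409]
 [249.29752915 224.08852681]
 [177.32231878 214.63472892]] [[253.59556823 185.01256335]
 [247.10137506 189.23783528]
 [205.21872937 155.33553448]]
[221 177] [222 145]
```

View pics/g4.png

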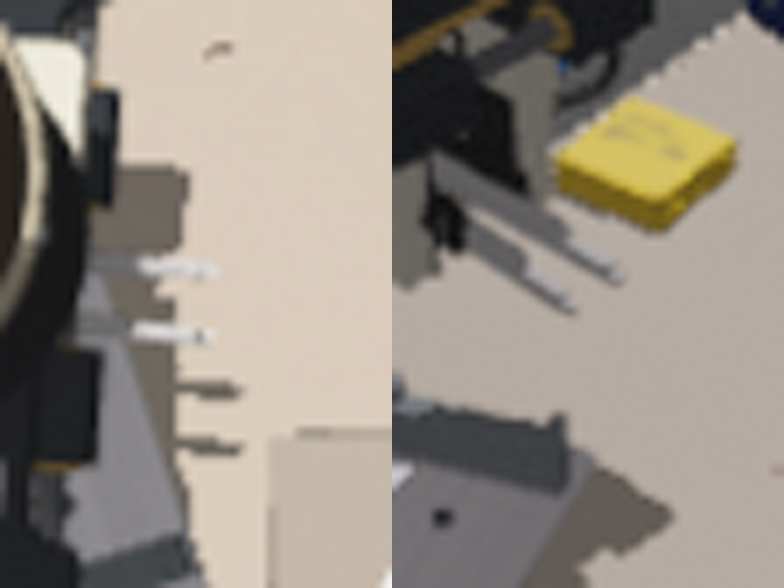

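The tips are seen at top px (251.0,215.3) and (251.0,224.3), and scene px (254.1,183.9) and (247.4,188.6), within about 1.5 px of prediction. A second view with the tips pointing back toward the robot will pin the camera bias in y.

```bash
python3 -c "
from h import *
rel([.4794,.3294,.1246],[180,0,-95],[.55,.08,.1246],[180,0,-170])"
python3 -m pendant '[[-0.32,[0.01,0.003,0],[0,0,2]],[-0.32,[0.03,0.01,0],[0,0,6]],[-0.32,[0.055,0.02,0],[0,0,12]],[-0.32,[0.08,0.03,0],[0,0,18]],[-0.32,[0.11,0.04,0],[0,0,24]],[-0.32,[0.14,0.05,0],[0,0,30]],[-0.32,[0.17,0.06,0],[0,0,36]],[-0.32,[0.2,0.07,0],[0,0,42]],[-0.32,[0.225,0.08,0],[0,0,48]],[-0.32,[0.242,0.092,0],[0,0,54]]]'
python3 -m pendant '[[-0.32,[0,0,0],[0,0,6]],[-0.32,[0,0,0],[0,0,12]],[-0.32,[0,0,0],[0,0,17]],[-0.32,[0,0,0],[0,0,20]],[-0.32,[0,0,0],[0,0,21]],[-0.32,[0,0,0],[0,0,21]],[-0.32,[0,0,0],[0,0,21]],[-0.32,[0,0,0],[0,0,21]]]'
python3 - <<'E'
import cv2
from plant import viewer,sensors
import numpy as np
from h import *
o=sensors.get_obs();print(o['tool_pos'],o['orientation'],o['opening'],o['joint_pos'])
p=np.array(o['tool_pos']);y=np.radians(o['orientation'][2]);u=np.array([np.cos(y),np.sin(y),0]);v=np.array([-u[1],u[0],0])
g=p+[0,0,.0188]
P=[g+.06*u+.0093*v+[0,0,-.008],g+.06*u-.0093*v+[0,0,-.008],g-.08*u+[0,0,.006]]
A,B=w2px("top",P),w2px("scene",P);print(A,B)
av=lambda n:np.mean([viewer.snapshot(n).astype(float) for _ in range(3)],0)[:,:,::-1].astype(np.uint8)
a=av("top");b=av("scene")
np.save("d_top.npy",a);np.save("d_scene.npy",b)
ca=A[:2].mean(0).astype(int)-[28,42];cb=B[:2].mean(0).astype(int)-[28,42];print(ca,cb)
f=lambda i,c:cv2.resize(i[c[1]:c[1]+84,c[0]:c[0]+56],None,fx=7,fy=7,interpolation=cv2.INTER_CUBIC)
cv2.imwrite("pics/g5.png",np.hstack([f(a,ca),f(b,cb)]))
E
```

```text
shift [ 0.2423 -0.0921 -0.    ] turn [-0. -0. 75.]
clock: 9.47
tool_pos: [0.3658, 0.0941, 0.1245]
orientation: [180.0, -0.0, -149.3]
force: [-0.1, 1.0, 0.1]
opening: 0.0297
gripper_force: 9.0
clock: 10.13
tool_pos: [0.3668, 0.0961, 0.1246]
orientation: [-180.0, -0.0, -169.9]
force: [0.1, -0.8, -0.4]
opening: 0.0298
gripper_force: 9.0
[0.36681082 0.09610619 0.12456268] [-1.79999563e+02 -6.86798701e-04 -1.69905030e+02] 0.029779866487032475 [ 4.50670077e+01 -2.74094066e+00 -4.25977625e+01 -4.67689148e-05
 -5.01439912e+01 -1.24972008e+02]
[[351.42576814 301.62459063]
 [342.0475894  303.63467928]
 [332.35718133 231.49327873]] [[276.22406461 286.11041893]
 [265.81934639 281.7925678 ]
 [307.60489413 222.85948148]]
[318 260] [243 241]
```

View pics/g5.png

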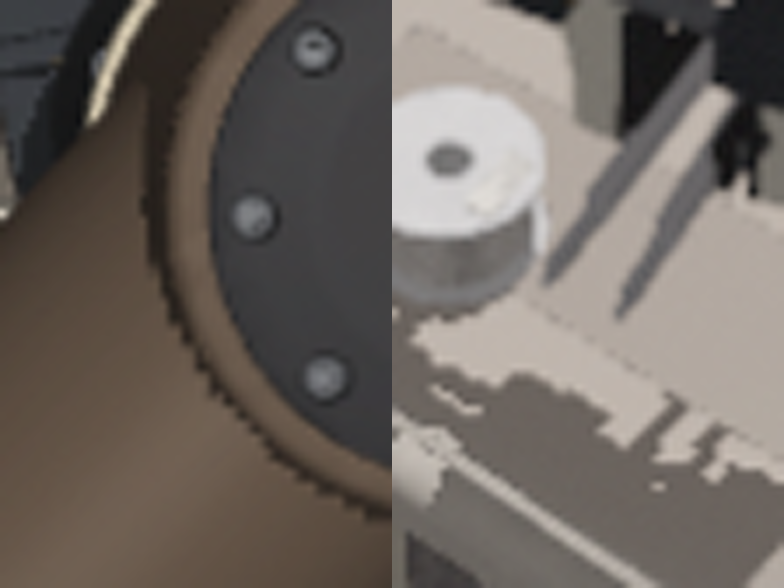

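The y shift was typed with the wrong sign, so the tool is at (0.367,0.096) instead of over the gauge. Nothing was touched, and the tips show clearly at scene px (275.4,285.9) and (265.1,281.0). Now I fit all observations together.

```bash
cat > fit.py <<'E'
from h import *
from scipy.optimize import least_squares
np.set_printoptions(precision=4,suppress=True)
def tips(p,yaw,s,l,gap,h):
    y=np.radians(yaw);u=np.array([np.cos(y),np.sin(y),0]);v=np.array([-u[1],u[0],0])
    c=np.array(p)+[0,0,.0108+h]+u*(.06+s)+v*l
    return np.array([c+v*gap/2,c-v*gap/2])
C=([.4794,.3294,.1246],-94.9);D=([.3668,.0961,.1246],-169.9);G=([.459,.3376,.0176],17.8)
obs=[("top",*C,[(251.0,215.3),(251.0,224.3)]),("scene",*C,[(254.1,183.9),(247.4,188.6)]),("scene",*D,[(275.4,285.9),(265.1,281.0)])]
Lt=np.array([(320.3,172.5),(329.05,172.5)]);Ls=np.array([(334.7,220.3),(341.4,224.2)])
def f(x):
    s,l,h,gap=x[:4]; b={"top":np.r_[x[4:6],0],"scene":np.r_[x[6:8],0]}
    L=np.c_[x[8:12].reshape(2,2),[.048]*2]
    r=[(w2px(n,tips(p,y,s,l,gap,h)+b[n])-o).ravel()/.4 for n,p,y,o in obs]
    m=tips(*G,s,0,gap,0).mean(0)+b["top"]-[.5162,.3558,.036]; u=np.array([.952,.306,0])
    r+=[np.array([m@u/.0008]),(w2px("top",L+b["top"])-Lt).ravel()/[1,.3,1,.3] if 0 else (w2px("top",L+b["top"])-Lt).ravel()/np.array([.3,.8]*2),
        (w2px("scene",L+b["scene"])-Ls).ravel()/.5]
    r+=[np.array([l/.0004,(h-.002)/.002,(gap-.0187)/.0008]),x[4:8]/.002]
    return np.concatenate(r)
if __name__=="__main__":
    x=least_squares(f,np.r_[0,0,.002,.0187,0,0,0,0,.5768,.1211,.5762,.1022],x_scale=np.r_[[.001]*12],diff_step=1e-4)
    sd=np.sqrt(np.diag(np.linalg.inv(x.jac.T@x.jac)))
    for n,a,b in zip("s l h gap btx bty bsx bsy Lx Ly Rx Ry".split(),x.x,sd):print(n,round(a*1e3,2),round(b*1e3,2))
    print(np.round(x.fun,1))
E
python3 fit.py
```

```text
s 1.65 0.44
l 0.02 0.34
h 2.62 1.05
gap 18.6 0.5
btx -1.05 0.52
bty -1.18 0.58
bsx 0.15 0.75
bsy 0.57 0.71
Lx 578.22 1.21
Ly 122.15 0.77
Rx 576.85 1.21
Ry 103.55 0.77
[ 0.7 -0.6 -0.8  0.7 -0.3  0.7  0.1 -0.5  0.3 -0.7 -0.1  0.7  0.3  0.2
 -0.2 -0.2  0.3 -0.3 -0.   0.3  0.   0.   0.3 -0.1 -0.5 -0.6  0.1  0.3]
```

```bash
python3 -c "
from h import *
rel([.3668,.0961,.1246],[180,0,-170],[.42,.11,.1246],[180,0,-110])
rel([.42,.11,.1246],[180,0,-50],[.5161,.1186,.0846],[180,0,-5.3])"

```

```text
shift [-0.0548  0.0045  0.    ] turn [ -0.   0. -60.]
shift [ 0.0552 -0.0791  0.04  ] turn [  0.    0.  -44.7]
```

```bash
python3 -m pendant '[[-0.32,[-0.005,0,0],[0,0,-3]],[-0.32,[-0.015,0.001,0],[0,0,-9]],[-0.32,[-0.025,0.002,0],[0,0,-15.5]],[-0.32,[-0.035,0.003,0],[0,0,-22]],[-0.32,[-0.045,0.004,0],[0,0,-28.5]],[-0.32,[-0.0548,0.0045,0],[0,0,-35]],[-0.32,[-0.0548,0.0045,0],[0,0,-41.5]],[-0.32,[-0.0548,0.0045,0],[0,0,-48]],[-0.32,[-0.0548,0.0045,0],[0,0,-54]],[-0.32,[-0.0548,0.0045,0],[0,0,-60]]]'
python3 -m pendant '[[-0.32,[0,0,0],[0,0,-6.5]],[-0.32,[0,0,0],[0,0,-13]],[-0.32,[0,0,0],[0,0,-19.5]],[-0.32,[0,0,0],[0,0,-26]],[-0.32,[0,0,0],[0,0,-32.5]],[-0.32,[0,0,0],[0,0,-39]],[-0.32,[0,0,0],[0,0,-45]],[-0.32,[0,0,0],[0,0,-51]],[-0.32,[0,0,0],[0,0,-56]],[-0.32,[0,0,0],[0,0,-60]]]'
```

```text
clock: 11.27
tool_pos: [0.42, 0.11, 0.1244]
orientation: [180.0, -0.0, -109.7]
force: [1.3, -0.2, -0.8]
opening: 0.0301
gripper_force: 9.0
clock: 12.1
tool_pos: [0.42, 0.1101, 0.1245]
orientation: [180.0, -0.0, -49.7]
force: [-0.5, 0.1, -1.6]
opening: 0.03
gripper_force: 9.0
```

```bash
python3 -m pendant '[[-0.32,[0.006,-0.008,0],[0,0,-5]],[-0.32,[0.012,-0.016,0.002],[0,0,-10]],[-0.32,[0.019,-0.026,0.005],[0,0,-16]],[-0.32,[0.026,-0.037,0.01],[0,0,-22]],[-0.32,[0.033,-0.048,0.016],[0,0,-28]],[-0.32,[0.04,-0.058,0.022],[0,0,-34]],[-0.32,[0.047,-0.068,0.028],[0,0,-39]],[-0.32,[0.052,-0.075,0.034],[0,0,-43]],[-0.32,[0.0552,-0.0791,0.04],[0,0,-44.7]],[-0.32,[0.0552,-0.0791,0.04],[0,0,-44.7]]]'
python3 -m pendant '[[-0.32,[0,0,0.01],[0,0,0]],[-0.32,[0,0,0.015],[0,0,0]],[-0.32,[0,0,0.02],[0,0,0]],[-0.32,[0,0,0.025],[0,0,0]],[-0.32,[0,0,0.03],[0,0,0]],[-0.32,[0,0,0.035],[0,0,0]],[-0.32,[0,0,0.038],[0,0,0]],[-0.32,[0,0,0.038],[0,0,0]],[-0.32,[0,0,0.038],[0,0,0]]]'
python3 - <<'E'
import cv2
from plant import viewer,sensors
from h import *
o=sensors.get_obs();print(o['tool_pos'],o['orientation'],o['opening'])
p=np.array(o['tool_pos']);y=np.radians(o['orientation'][2]);u=np.array([np.cos(y),np.sin(y),0]);v=np.array([-u[1],u[0],0])
c=p-u*(.08-.0016)+[.00015,.0006,.0105+.0141]
P=[c+a*.015*u+b*.011*v for a,b in((1,1),(1,-1),(-1,-1),(-1,1))]; w=w2px("scene",P);print("tail top corners pred",w)
av=lambda n:np.mean([viewer.snapshot(n).astype(float) for _ in range(3)],0)[:,:,::-1].astype(np.uint8)
b=av("scene");np.save("e_scene.npy",b)
c0=np.array([285,205]); r=cv2.resize(b[205:275,285:375],None,fx=8,fy=8,interpolation=cv2.INTER_CUBIC)
for q in w: cv2.circle(r,tuple(np.round((q-c0+.5)*8-.5).astype(int)),2,(0,0,255),-1)
cv2.imwrite("pics/g6.png",r)
E
```

```text
clock: 12.93
tool_pos: [0.5163, 0.1184, 0.0831]
orientation: [179.9, 0.1, -5.2]
force: [1.3, -0.2, -0.5]
opening: 0.0297
gripper_force: 9.0
clock: 13.68
tool_pos: [0.516, 0.1186, 0.0464]
orientation: [180.0, 0.0, -5.3]
force: [0.2, 0.7, -0.8]
opening: 0.0298
gripper_force: 9.0
[0.51602799 0.11859339 0.04644525] [ 1.79986885e+02  1.15591882e-02 -5.29073008e+00] 0.029842549778893723
tail top corners pred [[297.12224608 243.61265452]
 [305.72565059 249.2192124 ]
 [295.64392555 257.88686597]
 [286.9894804  252.03352198]]
```

View pics/g6.png

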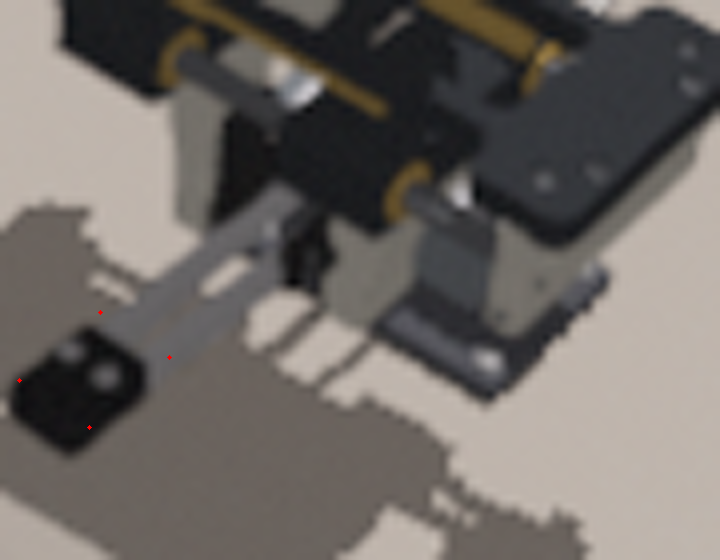

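The tail block sits within about 1 px of its predicted corners, with a sideways difference of about 0.3 px, so the lateral alignment holds. There is a slight tail droop. Now lower 3 mm and hold.

```bash
python3 -m pendant '[[-0.32,[0,0,0.001],[0,0,0]],[-0.32,[0,0,0.002],[0,0,0]],[-0.32,[0,0,0.003],[0,0,0]],[-0.32,[0,0,0.003],[0,0,0]],[-0.32,[0,0,0.003],[0,0,0]],[-0.32,[0,0,0.003],[0,0,0]],[-0.32,[0,0,0.003],[0,0,0]],[-0.32,[0,0,0.003],[0,0,0]],[-0.32,[0,0,0.003],[0,0,0]],[-0.32,[0,0,0.003],[0,0,0]]]'
python3 -m pendant '[[-0.32,[0,0,0],[0,0,0]],[-0.32,[0,0,0],[0,0,0]],[-0.32,[0,0,0],[0,0,0]],[-0.32,[0,0,0],[0,0,0]],[-0.32,[0,0,0],[0,0,0]],[-0.32,[0,0,0],[0,0,0]],[-0.32,[0,0,0],[0,0,0]],[-0.32,[0,0,0],[0,0,0]],[-0.32,[0,0,0],[0,0,0]],[-0.32,[0,0,0],[0,0,0]]]'
python3 -c "
from plant import workorder; print(workorder.close_job())"
```

```text
clock: 14.67
tool_pos: [0.5161, 0.1186, 0.0436]
orientation: [-180.0, -0.0, -5.3]
force: [0.2, -0.5, -1.0]
opening: 0.03
gripper_force: 9.0
clock: 15.5
tool_pos: [0.5161, 0.1186, 0.0436]
orientation: [180.0, 0.0, -5.3]
force: [-1.3, -0.1, -0.1]
opening: 0.0301
gripper_force: 9.0
the job is handed in; nothing more can be done
None
```

I handed the job in at 15.5 s without a verdict coming back: the tweezers are held steady about 7 mm above the gauge, tips about 18.6 mm apart, each estimated within 1 mm of its line (limit 2.5 mm) from calibrated views and the tail's position, because the gripper hid the tips there.

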